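# Set out weld test coupons in their matching trays

### The job

Set out the three weld test coupons for inspection: lay the small, the middle and the large coupon each flat inside the corner stops of the locating tray made for its size. At the end let go of everything and leave it at rest.

Things in the scene. Friction and masses are not known exactly. Their poses are not given: they have to be found in the camera images.
- coupon_small: The small weld test coupon: a loose flat steel plate 40 x 80 mm, 12 mm thick, with a low weld bead across its middle (total height 14 mm). Origin at the centre of its underside; x across the 40 mm width (where it is best gripped), y along the 80 mm length, z up. It lies flat on the table.
- coupon_middle: The middle weld test coupon: a loose flat steel plate 50 x 100 mm, 10 mm thick, with a low weld bead across its middle (total height 12 mm). Origin at the centre of its underside; x across the 50 mm width (where it is best gripped), y along the 100 mm length, z up. It lies flat on the table.
- coupon_large: The large weld test coupon: a loose flat steel plate 60 x 120 mm, 8 mm thick, with a low weld bead across its middle (total height 10 mm). Origin at the centre of its underside; x across the 60 mm width (where it is best gripped), y along the 120 mm length, z up. It lies flat on the table.
- tray_small: The small locating tray: grey plate 70 x 110 mm, 4 mm thick, fixed to the table, with a dark L-shaped stop 7 mm high at each corner. Clear opening between the stops 56 x 96 mm, 8 mm more than its coupon on each side; open in between. The trays differ only in size. Origin at the centre of its underside; x across, y along the length, z up. A coupon inside lies 4 mm above the origin.
- tray_middle: The middle locating tray: grey plate 80 x 130 mm, 4 mm thick, fixed to the table, with a dark L-shaped stop 7 mm high at each corner. Clear opening between the stops 66 x 116 mm, 8 mm more than its coupon on each side; open in between. The trays differ only in size. Origin at the centre of its underside; x across, y along the length, z up. A coupon inside lies 4 mm above the origin.
- tray_large: The large locating tray: grey plate 90 x 150 mm, 4 mm thick, fixed to the table, with a dark L-shaped stop 7 mm high at each corner. Clear opening between the stops 76 x 136 mm, 8 mm more than its coupon on each side; open in between. The trays differ only in size. Origin at the centre of its underside; x across, y along the length, z up. A coupon inside lies 4 mm above the origin.
- upright_plate: Obstacle: a fixed upright steel plate at the right of the work, 270 mm high, covering 0.17 m either side of its origin in y, 0.04 m in front to 0.05 m behind in x. Behind and right of it a fume hood hangs (x over 0.55, y under -0.26 m, from 0.12 m up). The robot starts right of the plate: raise the tool well over it and keep near the base (x under 0.45) when crossing to the work.

How it is judged:
At the end, for the whole second after the job is handed in: Each coupon lies flat on the tray of its own size, inside the four corner stops (centre within 12 mm of the tray's, length within 0.25 rad of the tray's, not resting on a stop); all released and at rest (horizontal distance between coupon_small and tray_small below 0.012 m and z of coupon_small in the frame of tray_small between 0.002 and 0.007 m and angle between the y axis of coupon_small and the y axis of tray_small, either way round below 0.25 rad and angle between each of coupon_small, coupon_middle, coupon_large's own z axis and vertical below 0.06 rad and linear speed of each of coupon_small, coupon_middle, coupon_large below 0.02 m/s and horizontal distance between coupon_middle and tray_middle below 0.012 m and z of coupon_middle in the frame of tray_middle between 0.002 and 0.007 m and angle between the y axis of coupon_middle and the y axis of tray_middle, either way round below 0.25 rad and horizontal distance between coupon_large and tray_large below 0.012 m and z of coupon_large in the frame of tray_large between 0.002 and 0.007 m and angle between the y axis of coupon_large and the y axis of tray_large, either way round below 0.25 rad); the robot touches nothing.
It also fails if it takes over 96 s, if anything falls off the work surface, if the arm or the gripper's body presses on something with over 40 N, if the wrist force passes 120 N, or if a joint passes its speed limit or range.

### The arm

A 6-joint arm with a two-finger parallel gripper is mounted at the origin on a cart in front of the work surface, level with it; the furniture and walls round the work are solid. World frame = base frame: x ahead of the robot, y to its left, z up, the work surface at z = 0. Lengths are in m, angles in rad, forces in N, time in s.
With the tool pointing down it reaches from about 0.25 to 0.725 m from the base axis. Payload 4 kg.
Tool frame: the origin (TCP) lies at the very end of the fingers, on their centre line; the grasp point (between the pads) lies 19 mm behind it; z points along the fingers, y is the line along which they close (so a half turn about z gives the same grasp; the last joint's range is limited). The gripper opens to 85 mm and grips with 20 to 120 N. Pads are 22 mm wide; open, the fingers measure 114 mm over their backs; the gripper's body (76 mm by 85 mm) begins 54 mm behind the grasp point. The pads swing forward as they close: fully open they stand 13 mm farther back than shut.
Start: joints at [-1.193, 0.241, 0.005, 1.335, 0, 1.571], TCP at [0.184, -0.465, 0.231] pointing down, gripper open.
Joint ranges: [-2.72, 2.72], [-1.05, 1.87], [-1.09, 1.28], [-1.99, 2.15], [-1.42, 1.44], [-3.14, 3.14]. Speed limits (rad/s): [2.79, 2.79, 3.14, 3.14, 3.14, 3.14].

### API

Orientations are given as a unit quaternion [x, y, z, w].
In Python, from workcell import telemetry, vision, workorder gives the robot as it stands.
- The arm moves only by the shell command python3 -m inch 'ROWS'. ROWS is JSON, a list of rows, each a list of 3 entries, a list of its own where there are three numbers: the turn, a rotation vector about the tool's x, y, z scaled (see below), then the shift along the tool's x, y, z scaled (see below), then the closure, from -1 (fully open) to 1 (shut). A call has 1 to 10 rows; each row shifts and turns the commanded pose from where the row before left it, along the tool's axes as they then stand; what a row does not reach is not made up. The controller multiplies each number of a shift by 0.3 m and each number of a turn by 360 degrees. A row lasts 1/12 s, in which the tool goes at most 41.7 mm and 7.16 degrees, less where a joint would pass 70% of its speed; a pose out of reach is approached as far as the arm can. A call with a number of a shift or a turn outside -1 to 1 is refused whole. A call with a gripper value outside its range is refused whole. The fingers move at their own pace and stop on an object; the grip force is fixed at half the most. Time passes only in rows, so rows that do not move let the fingers close. It gives the time, the measured TCP pose, the force, the opening and the grip force at its end, in the units of the state.
- telemetry.get_obs(): the state, without advancing time (a new reading comes with each control period).
- vision.camera(name): name is "scene" or "top"; returns a dict with "img" (480x640x3 uint8, red, green, blue), "fov_y" (degrees; the focal length in pixels is half the picture's height over the tangent of half this angle, whatever the lens; pixels are square), "cx", "cy" (the principal point, pixels), "pose" (4x4, takes a point from camera to world coordinates). Camera axes: x right, y up, looking along -z (the intrinsics and any distortion apply to the point x, -y, -z); pixel columns grow to the right and rows downward; lengths in m; the calibration is good to about 2 mm. A picture is of the moment at which its call begins. There is no depth.
- workorder.job_done(): hands the job in; it is judged then, once.
The state is a dict: "clock": time; "joint_pos": joint angles; "joint_vel": joint speeds; "tau": joint torques, N m; "eef_pos": TCP position; "tool_rot": TCP orientation; "ft_force": force on the tool from outside, world axes, zero at the start; "ft_torque": the same for the moment, N m; "grip_width": finger opening in m; "grasp_force": force on a finger pad.
Only numpy, scipy, OpenCV 4.12 (cv2) and the standard library are available. Lean on these libraries where they do the work, as an engineer would, in place of code of your own. Each camera call takes 0.05 s, during which the arm holds its last target. There are 200 camera calls.

## Working session

There is one attempt and no reset: what is moved stays moved. The work goes in short steps, Python scripts to look and compute and a shell command to move; the robot and the scene stay as the last step left them, time stands still between calls to the robot, and variables do not carry over. Pictures are saved under pics/ and viewed, at most 14 in all, crops included, and the job is handed in when it is done.

```bash
ls; mkdir -p pics; python3 - <<'E'
from workcell import telemetry, vision
import cv2,numpy as np
o=telemetry.get_obs()
print({k:np.round(v,3) for k,v in o.items()})
for n in("scene","top"):
    c=vision.camera(n); print(n,{k:(np.round(v,4).tolist() if k!='img' else v.shape) for k,v in c.items()})
    cv2.imwrite(f"pics/{n}0.png",c['img'][:,:,::-1])
E
```

```text
pics
{'clock': np.float64(0.0), 'joint_pos': array([-1.193,  0.241,  0.004,  1.335, -0.   ,  1.571]), 'joint_vel': array([ 0.001,  0.002,  0.   , -0.002, -0.001,  0.001]), 'tau': array([ 0.0000e+00, -3.7232e+01,  2.5241e+01,  1.7000e-02,  0.0000e+00,
        0.0000e+00]), 'eef_pos': array([ 0.184, -0.464,  0.23 ]), 'tool_rot': array([ 0.982,  0.188, -0.   , -0.001]), 'ft_force': array([ 0.113,  1.029, -0.089]), 'ft_torque': array([-0.02 ,  0.025,  0.039]), 'grasp_force': np.float64(0.0), 'grip_width': np.float64(0.086)}
scene {'img': (480, 640, 3), 'fov_y': 46.1563, 'cx': 311.99, 'cy': 241.3564, 'pose': [[-0.5908, 0.4984, -0.6345, -0.2069], [-0.8068, -0.369, 0.4614, 0.6259], [-0.0042, 0.7845, 0.6201, 0.7981], [0.0, 0.0, 0.0, 1.0]]}
top {'img': (480, 640, 3), 'fov_y': 49.5158, 'cx': 320.3273, 'cy': 239.5331, 'pose': [[0.1119, 0.9699, -0.2164, 0.3257], [-0.9937, 0.1093, -0.0238, 0.0567], [0.0006, 0.2177, 0.976, 1.0813], [0.0, 0.0, 0.0, 1.0]]}
```

View pics/scene0.png

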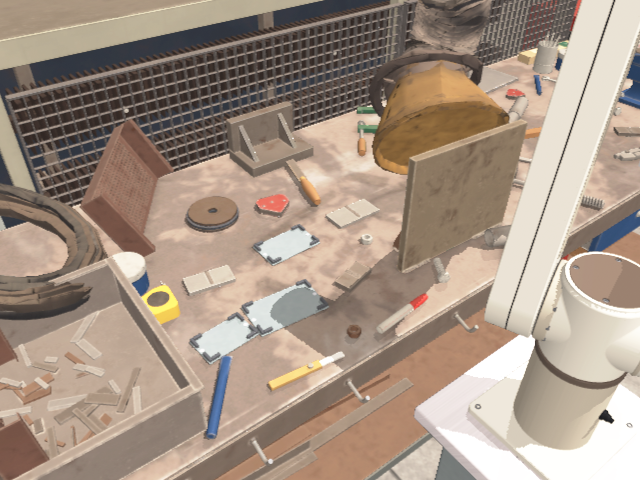

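View pics/top0.png

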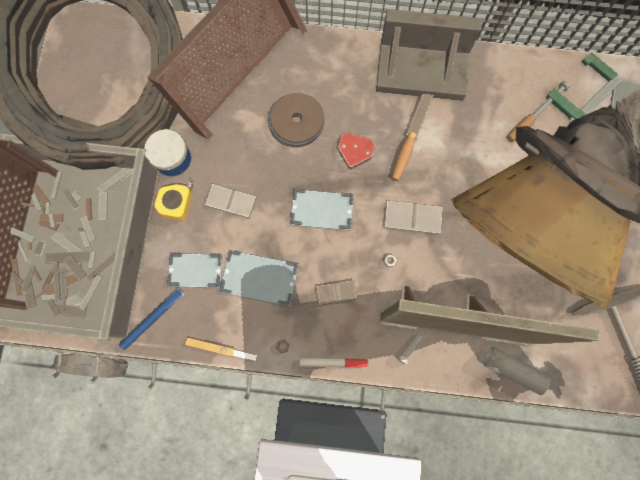

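The scene view shows three pale blue trays and three beige coupons. In the top view the trays sit near (194,270) small, (260,277) large and (322,208) middle. The coupons sit near (336,291) small, (231,200) middle and (414,217) large. The upright plate is at (490,320).

```bash
cat > h.py <<'E'
import numpy as np,cv2
def ray(c,uv):
    f=240/np.tan(np.radians(c['fov_y'])/2); uv=np.atleast_2d(uv).astype(float)
    d=np.c_[(uv[:,0]-c['cx'])/f,-(uv[:,1]-c['cy'])/f,-np.ones(len(uv))]
    P=np.array(c['pose']); return P[:3,3],d@P[:3,:3].T
def onplane(c,uv,z):
    o,d=ray(c,uv); return (o+d*((z-o[2])/d[:,2])[:,None])
def tri(c1,p1,c2,p2):
    o1,d1=ray(c1,p1);o2,d2=ray(c2,p2);A=np.c_[d1[0],-d2[0]]
    s=np.linalg.lstsq(A,o2-o1,rcond=None)[0];a=o1+s[0]*d1[0];b=o2+s[1]*d2[0]
    return (a+b)/2,np.linalg.norm(a-b)
E
python3 - <<'E'
import cv2
a=cv2.imread('pics/top0.png');h=cv2.cvtColor(a,cv2.COLOR_BGR2HSV)
for n,p in dict(ts=(194,270),tm=(322,208),tl=(240,262),tlsh=(270,285),cs=(328,292),cm=(222,198),cl=(400,217),clr=(428,219),tab=(370,240),tabsh=(310,320),tab2=(250,235)).items():
    print(n,a[p[1],p[0]],h[p[1],p[0]])
cv2.imwrite('pics/crop1.png',cv2.resize(a[165:325,150:460],None,fx=2.5,fy=2.5,interpolation=cv2.INTER_CUBIC))
b=cv2.imread('pics/scene0.png');h=cv2.cvtColor(b,cv2.COLOR_BGR2HSV)
for n,p in dict(ts=(222,337),tm=(286,243),tl=(255,310),tlsh=(300,305),cs=(345,282),cm=(200,281),cl=(345,217),tab=(330,245)).items():
    print(n,b[p[1],p[0]],h[p[1],p[0]])
cv2.imwrite('pics/crop2.png',cv2.resize(b[185:370,170:400],None,fx=3,fy=3,interpolation=cv2.INTER_CUBIC))
E
```

```text
ts [195 204 192] [ 68  15 204]
tm [196 204 194] [ 66  13 204]
tl [196 204 194] [ 66  13 204]
tlsh [136 142 135] [ 64  13 142]
cs [120 141 161] [ 15  65 161]
cm [164 183 197] [ 17  43 197]
cl [160 178 191] [ 17  41 191]
clr [161 178 192] [ 16  41 192]
tab [143 165 188] [ 15  61 188]
tabsh [ 90 101 115] [ 13  55 115]
tab2 [149 172 197] [ 14  62 197]
ts [228 230 224] [ 80   7 230]
tm [227 230 224] [ 75   7 230]
tl [228 230 224] [ 80   7 230]
tlsh [151 154 149] [ 72   8 154]
cs [141 162 185] [ 14  61 185]
cm [193 212 227] [ 17  38 227]
cl [189 210 224] [ 18  40 224]
tab [168 191 222] [ 13  62 222]
```

View pics/crop1.png

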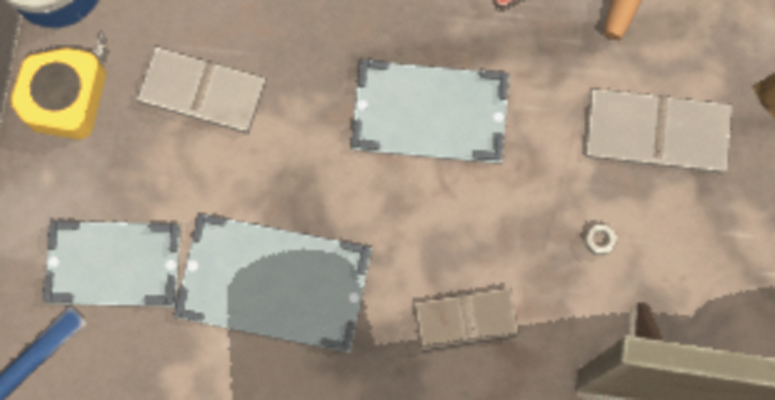

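View pics/crop2.png

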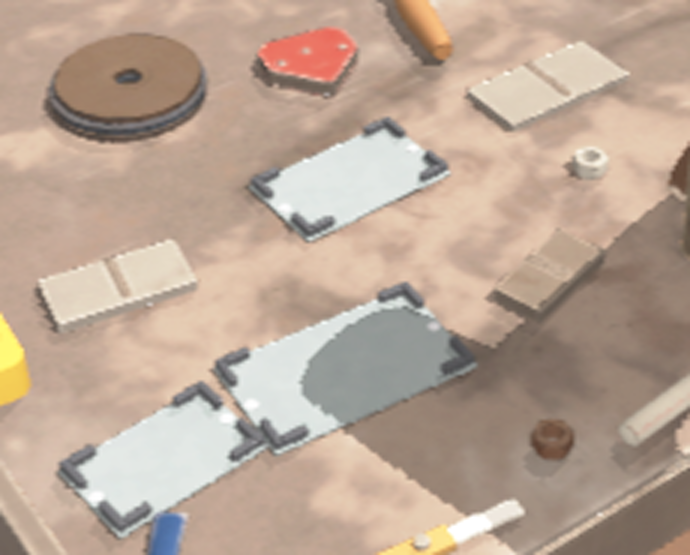

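The crops show all corners clearly. The small coupon lies half in the plate's shadow. I'll refine these corners to subpixel, triangulate them for the heights, and fit rectangles.

```bash
cat > meas.py <<'E'
import cv2,numpy as np
from h import *
from workcell import vision
T=dict(cm=[(155,47),(265,76),(250,131),(138,98)],cl=[(593,88),(730,103),(725,170),(586,155)],cs=[(414,299),(510,286),(517,329),(424,348)],
tm=[(361,58),(508,72),(502,160),(351,149)],ts=[(50,219),(180,224),(175,304),(44,300)],tl=[(198,213),(370,246),(350,350),(178,317)])
S=dict(cm=[(38,289),(175,240),(196,272),(60,320)],cl=[(469,91),(584,42),(629,73),(512,121)],cs=[(497,283),(563,230),(603,253),(538,305)],
tm=[(250,185),(385,120),(449,168),(312,238)],ts=[(62,470),(196,385),(267,440),(122,530)],tl=[(216,370),(402,285),(476,362),(275,450)])
c1,c2=vision.camera('top'),vision.camera('scene')
def sub(c,p):
    g=cv2.cvtColor(c['img'],cv2.COLOR_RGB2GRAY);q=np.float32(p).reshape(-1,1,2)
    return cv2.cornerSubPix(g,q.copy(),(3,3),(-1,-1),(3,30,.01)).reshape(-1,2)
for k in T:
    p=np.array(T[k])/2.5+[150,165]; s=np.array(S[k])/3+[170,185]
    ps,ss=sub(c1,p),sub(c2,s)
    for lab,a,b in(('click',p,s),('sub',ps,ss)):
        P=[tri(c1,a[i],c2,b[i]) for i in range(4)]; Q=np.array([x[0] for x in P])
        z=Q[:,2].mean(); W=onplane(c1,a,z)[:,:2]; V=onplane(c2,b,z)[:,:2]
        out=[]
        for X in(W,V):
            d=X[1]-X[0]+X[2]-X[3]; L=np.linalg.norm(X[1]-X[0]+X[2]-X[3])/2;w=np.linalg.norm(X[3]-X[0]+X[2]-X[1])/2
            out.append((*np.round(X.mean(0),4),'yaw',round(float(np.degrees(np.arctan2(d[1],d[0]))),1),'LW',round(L*1e3),round(w*1e3)))
        print(k,lab,'z mm',np.round(Q[:,2]*1e3,1),'gap',np.round([x[1]*1e3 for x in P],1),'move',np.abs(a-p).max().round(1),*out)
E
python3 meas.py
```

```text
cm click z mm [ 0.7  6.8 14.4 11.4] gap [1.3 1.8 4.7 0.4] move 0.0 (np.float64(0.6282), np.float64(0.2838), 'yaw', -99.6, 'LW', 100, 49) (np.float64(0.6286), np.float64(0.2841), 'yaw', -96.6, 'LW', 101, 38)
cm sub z mm [ 7.5 10.6  8.5  7.5] gap [0.3 4.5 0.4 0.6] move 1.3 (np.float64(0.6281), np.float64(0.2853), 'yaw', -100.3, 'LW', 100, 48) (np.float64(0.629), np.float64(0.286), 'yaw', -98.1, 'LW', 99, 50)
cl click z mm [ 5.2  5.5  8.  12.4] gap [1.5 3.5 1.6 1.4] move 0.0 (np.float64(0.636), np.float64(-0.1089), 'yaw', -90.0, 'LW', 118, 60) (np.float64(0.6349), np.float64(-0.1098), 'yaw', -91.7, 'LW', 118, 54)
cl sub z mm [9.2 9.  8.5 5.5] gap [1.5 2.5 1.2 2.4] move 1.3 (np.float64(0.635), np.float64(-0.1083), 'yaw', -90.6, 'LW', 121, 58) (np.float64(0.6351), np.float64(-0.1083), 'yaw', -89.7, 'LW', 121, 63)
cs click z mm [15.1  9.4  6.7 15.5] gap [4.4 3.3 2.5 2.1] move 0.0 (np.float64(0.4583), np.float64(0.0374), 'yaw', -74.0, 'LW', 79, 39) (np.float64(0.4567), np.float64(0.0361), 'yaw', -77.9, 'LW', 74, 36)
cs sub z mm [11.7 15.9 12.8  9.2] gap [4.1 2.8 2.3 2.7] move 2.8 (np.float6
[... 641 characters left out ...]
w', -85.6, 'LW', 110, 68) (np.float64(0.4714), np.float64(0.3371), 'yaw', -83.5, 'LW', 107, 67)
ts sub z mm [ 8.3  3.9 -1.4  4.9] gap [0.2 1.  3.2 3.7] move 2.3 (np.float64(0.4716), np.float64(0.3382), 'yaw', -84.2, 'LW', 107, 72) (np.float64(0.4715), np.float64(0.3382), 'yaw', -87.8, 'LW', 106, 74)
tl click z mm [0.3 4.1 3.4 2.3] gap [2.1 2.7 0.2 4.1] move 0.0 (np.float64(0.47), np.float64(0.2001), 'yaw', -94.5, 'LW', 147, 89) (np.float64(0.471), np.float64(0.201), 'yaw', -93.6, 'LW', 148, 87)
tl sub z mm [0.8 8.5 5.2 2.9] gap [0.6 0.4 0.4 6.7] move 1.0 (np.float64(0.4709), np.float64(0.2003), 'yaw', -94.5, 'LW', 146, 91) (np.float64(0.4722), np.float64(0.2015), 'yaw', -94.0, 'LW', 152, 89)
```

Sizes and heights match the text: large, middle and small are identified, tray plate tops are at about 4 mm and coupon tops at about 8–13 mm. Next I'll write a planner that reports the tool-frame deltas, and raise the tool straight up.

```bash
cat > plan.py <<'E'
import sys,numpy as np
from scipy.spatial.transform import Rotation as R
from workcell import telemetry
# usage: plan.py x y z alpha(deg of tool x) -> turn & shift (tool axes, scaled)
x,y,z,a=map(float,sys.argv[1:5]);o=telemetry.get_obs();r=R.from_quat(o['tool_rot']);a=np.radians(a)
G=R.from_matrix(np.array([[np.cos(a),np.sin(a),0],[np.sin(a),-np.cos(a),0],[0,0,-1]]))
d=np.array([x,y,z])-o['eef_pos']
print('clock',o['clock'].round(2),'pos',o['eef_pos'].round(4),'alpha',np.degrees(np.arctan2(*r.as_matrix()[[1,0],0])).round(1),'F',o['ft_force'].round(1),'w',o['grip_width'].round(4),'gf',o['grasp_force'].round(1),'q',o['joint_pos'].round(2))
print('turn',((r.inv()*G).as_rotvec()/(2*np.pi)).round(4),'shift now',(r.inv().apply(d)/.3).round(4),'shift after turn',(G.inv().apply(d)/.3).round(4))
E
python3 -m inch '[[[0,0,0],[0,0,-0.12],-1],[[0,0,0],[0,0,-0.12],-1],[[0,0,0],[0,0,-0.12],-1],[[0,0,0],[0,0,-0.12],-1],[[0,0,0],[0,0,-0.12],-1]]'; python3 plan.py 0.40 0.039 0.38 105.5
```

```text
clock: 0.62
eef_pos: [0.1842, -0.4643, 0.4129]
tool_rot: [0.982, 0.188, -0.0, -0.0]
ft_force: [0.7, -1.1, 0.2]
grip_width: 0.0856
grasp_force: 0.0Traceback (most recent call last):
  File "plan.py", line 8, in <module>
    print('clock',o['clock'].round(2),'pos',o['eef_pos'].round(4),'alpha',np.degrees(np.arctan2(*r.as_matrix()[[1,0],0])).round(1),'F',o['ft_force'].round(1),'w',o['grip_width'].round(4),'gf',o['grasp_force'].round(1),'q',o['joint_pos'].round(2))
                  ^^^^^^^^^^^^^^^^
AttributeError: 'float' object has no attribute 'round'
```

```bash
sed -i "s/^print('clock',o\['clock'\].round(2)/o={k:np.array(v) for k,v in o.items()}\n&/" plan.py; python3 plan.py 0.40 0.039 0.38 105.5
```

```text
clock 0.62 pos [ 0.1842 -0.4643  0.4129] alpha 21.6 F [ 0.7 -1.1  0.2] w 0.0856 gf 0.0 q [-1.19  0.25  0.48  1.81  0.    1.57]
turn [-0.     -0.     -0.2329] shift now [ 1.2873 -1.2939  0.11  ] shift after turn [1.4243 1.1414 0.1097]
```

```bash
python3 -m inch '[[[0,0,0],[0.08,-0.08,0],-1],[[0,0,0],[0.08,-0.08,0],-1],[[0,0,0],[0.08,-0.08,0],-1],[[0,0,0],[0.08,-0.08,0],-1],[[0,0,0],[0.08,-0.08,0],-1],[[0,0,0],[0.08,-0.08,0],-1],[[0,0,0],[0.08,-0.08,0],-1],[[0,0,0],[0.08,-0.08,0],-1]]' && python3 -m inch '[[[0,0,0],[0.08,-0.08,0],-1],[[0,0,0],[0.08,-0.08,0],-1],[[0,0,0],[0.08,-0.08,0],-1],[[0,0,0],[0.08,-0.08,0],-1],[[0,0,0],[0.08,-0.08,0],-1],[[0,0,0],[0.08,-0.08,0],-1],[[0,0,0],[0.08,-0.08,0],-1],[[0,0,0],[0.08,-0.08,0],-1]]' >/dev/null
python3 -m inch '[[[0,0,-0.019],[0,0,0],-1],[[0,0,-0.019],[0,0,0],-1],[[0,0,-0.019],[0,0,0],-1],[[0,0,-0.019],[0,0,0],-1],[[0,0,-0.019],[0,0,0],-1],[[0,0,-0.019],[0,0,0],-0.5],[[0,0,-0.019],[0,0,0],-0.3],[[0,0,-0.019],[0,0,0],-0.3],[[0,0,-0.019],[0,0,0],-0.3],[[0,0,-0.019],[0,0,0],-0.3]]' >/dev/null
python3 plan.py 0.459 0.039 0.05 105.5
```

```text
clock: 1.28
eef_pos: [0.2922, -0.2139, 0.4113]
tool_rot: [0.982, 0.187, 0.0, 0.0]
ft_force: [0.7, -0.0, 0.4]
grip_width: 0.0853
grasp_force: 0.0
clock 2.78 pos [0.3996 0.0338 0.4111] alpha 90.4 F [-0.  -0.3 -0.5] w 0.0558 gf 0.0 q [0.08 0.04 0.23 1.76 0.   1.65]
turn [-0.0001 -0.     -0.042 ] shift now [0.0159 0.1986 1.2037] shift after turn [-0.0363  0.1954  1.2038]
```

```bash
python3 -m inch '[[[0,0,-0.014],[0,0,0.1],-0.3],[[0,0,-0.014],[0,0,0.1],-0.3],[[0,0,-0.014],[0,0,0.1],-0.3],[[0,0,0],[-0.005,0.028,0.11],-0.3],[[0,0,0],[-0.005,0.028,0.11],-0.3],[[0,0,0],[-0.005,0.028,0.11],-0.3],[[0,0,0],[-0.005,0.028,0.11],-0.3],[[0,0,0],[-0.005,0.028,0.11],-0.3],[[0,0,0],[-0.005,0.028,0.11],-0.3],[[0,0,0],[-0.006,0.027,0.11],-0.3]]' >/dev/null
python3 plan.py 0.459 0.039 0.01 105.5; python3 - <<'E'
from workcell import vision
import cv2
c=vision.camera('scene')['img'][:,:,::-1]
t=vision.camera('top')['img'][:,:,::-1]
cv2.imwrite('pics/a1.png',cv2.hconcat([cv2.resize(x,(400,400),interpolation=cv2.INTER_CUBIC) for x in(c[180:340,250:410],t[210:340,270:400])]))
E
```

```text
clock 3.62 pos [0.4592 0.0388 0.0888] alpha 105.2 F [-0.  -0.2  0.2] w 0.056 gf 0.0 q [ 0.08  0.28 -0.34  0.95  0.    1.39]
turn [ 0.0001 -0.     -0.0009] shift now [ 0.0008 -0.0004  0.2627] shift after turn [ 0.0009 -0.0003  0.2627]
```

View pics/a1.png

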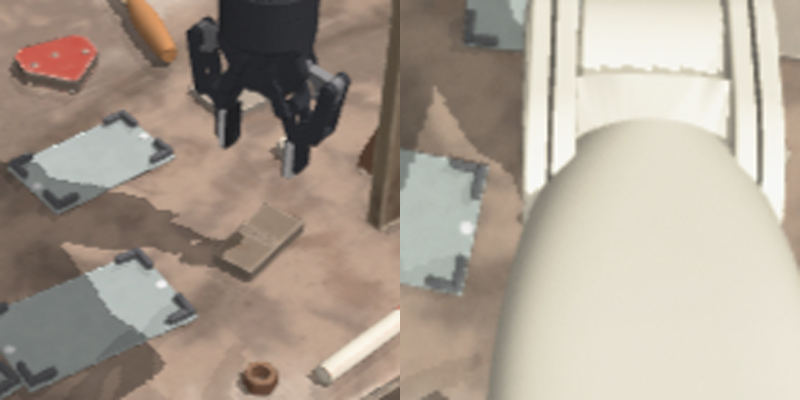

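The open fingers straddle the small coupon's width, at about (265,240) in the left crop. I'll descend, then creep down until contact.

```bash
python3 -m inch '[[[0,0,0],[0,0,0.1],-0.3],[[0,0,0],[0,0,0.1],-0.3],[[0,0,0],[0,0,0.05],-0.3],[[0,0,0],[0,0,0.013],-0.3],[[0,0,0],[0,0,0],-0.3]]'; for i in 1; do python3 -m inch '[[[0,0,0],[0,0,0.007],-0.3],[[0,0,0],[0,0,0],-0.3]]'; python3 -m inch '[[[0,0,0],[0,0,0.007],-0.3],[[0,0,0],[0,0,0],-0.3]]'; done
```

```text
clock: 4.13
eef_pos: [0.4587, 0.0387, 0.0118]
tool_rot: [0.608, 0.794, -0.0, -0.0]
ft_force: [-0.0, 0.8, 0.1]
grip_width: 0.0556
grasp_force: 0.0
clock: 4.3
eef_pos: [0.4605, 0.0388, 0.011]
tool_rot: [0.608, 0.794, 0.001, 0.001]
ft_force: [0.3, -0.4, 0.8]
grip_width: 0.0556
grasp_force: 0.0
clock: 4.47
eef_pos: [0.4598, 0.0388, 0.0081]
tool_rot: [0.608, 0.794, 0.001, 0.001]
ft_force: [0.5, 0.2, -0.1]
grip_width: 0.0554
grasp_force: 0.0
```

```bash
python3 -m inch '[[[0,0,0],[0,0,0.007],-0.3],[[0,0,0],[0,0,0],-0.3]]'; python3 -m inch '[[[0,0,0],[0,0,0.006],-0.3],[[0,0,0],[0,0,0],-0.3]]';python3 -m inch '[[[0,0,0],[0,0,0],0.2],[[0,0,0],[0,0,0],0.2],[[0,0,0],[0,0,0],0.2],[[0,0,0],[0,0,0],0.2],[[0,0,0],[0,0,0],0.2],[[0,0,0],[0,0,0],0.2]]'
```

```text
clock: 4.63
eef_pos: [0.4591, 0.0387, 0.0052]
tool_rot: [0.608, 0.794, 0.0, 0.0]
ft_force: [-0.7, 0.2, -0.6]
grip_width: 0.0557
grasp_force: 0.0
clock: 4.8
eef_pos: [0.4588, 0.0387, 0.0031]
tool_rot: [0.608, 0.794, -0.0, -0.0]
ft_force: [-0.7, 0.1, 0.3]
grip_width: 0.0549
grasp_force: 0.0
clock: 5.3
eef_pos: [0.4584, 0.0386, 0.0035]
tool_rot: [0.608, 0.794, -0.0, -0.0]
ft_force: [-3.4, -0.5, 5.5]
grip_width: 0.038
grasp_force: 60.6
```

Gripped at 38–40 mm with 60 N. Now I'll lift and carry it to the small tray.

```bash
python3 -m inch '[[[0,0,0],[0,0,-0.05],0.2],[[0,0,0],[0,0,-0.1],0.2],[[0,0,0],[0,0,-0.1],0.2],[[0,0,0],[0,0,-0.05],0.2],[[0,0,0.0155],[0,0,0],0.2],[[0,0,0.0155],[0,0,0],0.2],[[0,0,0],[0,0,0],0.2]]'; python3 plan.py 0.4712 0.3373 0.03 94.5
```

```text
clock: 5.88
eef_pos: [0.4588, 0.0388, 0.0931]
tool_rot: [0.683, 0.731, -0.0, -0.0]
ft_force: [0.2, 0.2, -3.2]
grip_width: 0.0377
grasp_force: 61.9
clock 5.88 pos [0.4588 0.0388 0.0931] alpha 93.9 F [ 0.2  0.2 -3.2] w 0.0377 gf 61.9 q [ 0.08  0.28 -0.33  0.96  0.    1.59]
turn [-0.     -0.     -0.0016] shift now [0.99   0.1094 0.2103] shift after turn [0.9888 0.1194 0.2102]
```

```bash
python3 -m inch '[[[0,0,-0.0016],[0.07,0.01,0],0.2],[[0,0,0],[0.11,0.013,0],0.2],[[0,0,0],[0.11,0.013,0],0.2],[[0,0,0],[0.11,0.013,0],0.2],[[0,0,0],[0.11,0.013,0],0.2],[[0,0,0],[0.11,0.013,0],0.2],[[0,0,0],[0.11,0.013,0],0.2],[[0,0,0],[0.11,0.013,0],0.2],[[0,0,0],[0.1,0.012,0],0.2],[[0,0,0],[0.05,0.006,0],0.2]]'; python3 -m inch '[[[0,0,0],[0,0,0.05],0.2],[[0,0,0],[0,0,0.07],0.2],[[0,0,0],[0,0,0.05],0.2],[[0,0,0],[0,0,0],0.2],[[0,0,0],[0,0,0],0.2]]'; python3 plan.py 0.4712 0.3373 0.008 94.5;python3 - <<'E'
from workcell import vision
import cv2
c=vision.camera('scene')['img'][:,:,::-1]
t=vision.camera('top')['img'][:,:,::-1]
cv2.imwrite('pics/a2.png',cv2.hconcat([cv2.resize(x,(400,400),interpolation=cv2.INTER_CUBIC) for x in(c[230:390,140:300],t[200:330,130:260])]))
E
```

```text
clock: 6.72
eef_pos: [0.4705, 0.3413, 0.0921]
tool_rot: [0.676, 0.737, 0.0, -0.001]
ft_force: [0.6, 0.7, -3.1]
grip_width: 0.038
grasp_force: 61.9
clock: 7.13
eef_pos: [0.4696, 0.3366, 0.0403]
tool_rot: [0.678, 0.735, -0.002, -0.001]
ft_force: [0.0, -0.5, -2.9]
grip_width: 0.0382
grasp_force: 61.9
clock 7.13 pos [0.4696 0.3366 0.0403] alpha 94.7 F [ 0.  -0.5 -2.9] w 0.0382 gf 61.9 q [ 0.62  0.54 -0.07  0.96  0.    2.11]
turn [-0.0007  0.0004  0.0005] shift now [0.0021 0.0061 0.1078] shift after turn [0.0019 0.0056 0.1078]
```

View pics/a2.png

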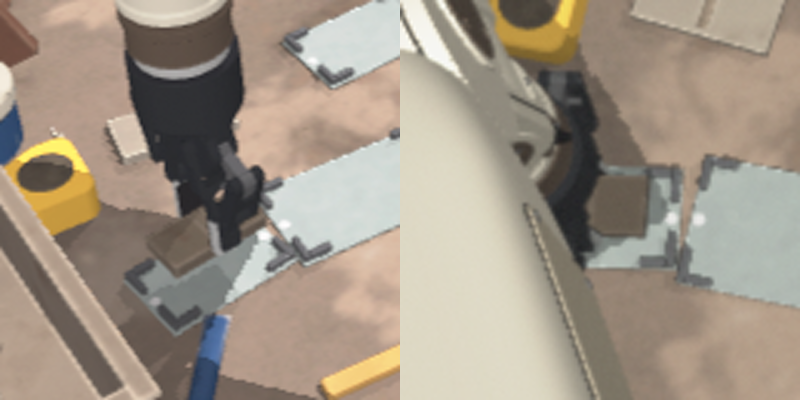

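The small coupon is held flat over its tray, aligned and centred, and about 35 mm up in both crops. Lowering it.

```bash
python3 -m inch '[[[0,0,0],[0.002,0.005,0.05],0.2],[[0,0,0],[0,0,0.035],0.2],[[0,0,0],[0,0,0],0.2],[[0,0,0],[0,0,0.008],0.2],[[0,0,0],[0,0,0],0.2]]'; python3 -m inch '[[[0,0,0],[0,0,0.008],0.2],[[0,0,0],[0,0,0],0.2]]';  python3 -m inch '[[[0,0,0],[0,0,0.005],0.2],[[0,0,0],[0,0,0],0.2]]'
```

```text
clock: 7.65
eef_pos: [0.4726, 0.3383, 0.0146]
tool_rot: [0.678, 0.735, 0.0, 0.0]
ft_force: [-0.5, 1.1, -4.1]
grip_width: 0.0376
grasp_force: 61.9
clock: 7.82
eef_pos: [0.4727, 0.3384, 0.0123]
tool_rot: [0.678, 0.735, 0.0, 0.0]
ft_force: [0.2, 0.5, -4.0]
grip_width: 0.0376
grasp_force: 61.9
clock: 7.98
eef_pos: [0.4725, 0.3384, 0.0106]
tool_rot: [0.678, 0.735, 0.0, 0.0]
ft_force: [0.4, -0.8, -4.1]
grip_width: 0.0378
grasp_force: 61.9
```

```bash
python3 -m inch '[[[0,0,0],[-0.003,-0.003,0.007],0.2],[[0,0,0],[0,0,0],0.2]]'; python3 -m inch '[[[0,0,0],[0,0,0.005],0.2],[[0,0,0],[0,0,0],0.2]]';  python3 -m inch '[[[0,0,0],[0,0,0],-0.4],[[0,0,0],[0,0,0],-0.4],[[0,0,0],[0,0,0],-0.4],[[0,0,0],[0,0,0],-0.4],[[0,0,0],[0,0,-0.03],-0.4],[[0,0,0],[0,0,-0.1],-0.4],[[0,0,0],[0,0,-0.1],-0.4],[[0,0,0],[0,0,-0.1],-0.4],[[0,0,0],[0,0,-0.05],-0.4]]'; python3 plan.py 0.6285 0.285 0.09 80.8
```

```text
clock: 8.15
eef_pos: [0.4713, 0.337, 0.0081]
tool_rot: [0.678, 0.735, -0.0, -0.0]
ft_force: [-0.8, 0.1, -3.6]
grip_width: 0.0378
grasp_force: 61.9
clock: 8.32
eef_pos: [0.4715, 0.3372, 0.0075]
tool_rot: [0.678, 0.735, -0.0, -0.0]
ft_force: [-2.5, -1.8, 2.0]
grip_width: 0.0378
grasp_force: 62.5
clock: 9.07
eef_pos: [0.4735, 0.3386, 0.1258]
tool_rot: [0.678, 0.735, 0.003, 0.001]
ft_force: [0.4, 1.8, 0.3]
grip_width: 0.06
grasp_force: 0.0
clock 9.07 pos [0.4735 0.3386 0.1258] alpha 94.6 F [0.4 1.8 0.3] w 0.06 gf 0.0 q [0.62 0.46 0.04 1.14 0.   2.11]
turn [ 0.0008 -0.0006  0.0383] shift now [-0.2199  0.5001  0.1214] shift after turn [-0.0938  0.5387  0.1193]
```

```bash
python3 -m inch '[[[0,0,0.0128],[0,0,0],-0.55],[[0,0,0.0128],[0,0,0],-0.55],[[0,0,0.0128],[0,0,0],-0.55],[[0,0,0],[-0.018,0.1,0],-0.55],[[0,0,0],[-0.018,0.1,0],-0.55],[[0,0,0],[-0.018,0.11,0],-0.55],[[0,0,0],[-0.02,0.11,0.02],-0.55],[[0,0,0],[-0.01,0.07,0.04],-0.55],[[0,0,0],[-0.01,0.05,0.06],-0.55],[[0,0,0],[0,0,0],-0.55]]';python3 plan.py 0.6285 0.285 0.04 80.8;python3 - <<'E'
from workcell import vision
import cv2
c=vision.camera('scene')['img'][:,:,::-1]
t=vision.camera('top')['img'][:,:,::-1]
cv2.imwrite('pics/a3.png',cv2.hconcat([cv2.resize(x,(400,400),interpolation=cv2.INTER_CUBIC) for x in(c[220:380,140:300],t[170:310,140:280])]))
E
```

```text
clock: 9.9
eef_pos: [0.6281, 0.2808, 0.0812]
tool_rot: [0.763, 0.646, -0.002, -0.0]
ft_force: [-0.3, 0.2, -2.2]
grip_width: 0.0661
grasp_force: 0.0
clock 9.9 pos [0.6281 0.2808 0.0812] alpha 80.6 F [-0.3  0.2 -2.2] w 0.0661 gf 0.0 q [ 0.42  0.71  0.35  1.22 -0.    2.16]
turn [-0.0005  0.0005 -0.0007] shift now [ 0.0146 -0.0008  0.1374] shift after turn [ 0.0142 -0.0011  0.1375]
```

View pics/a3.png

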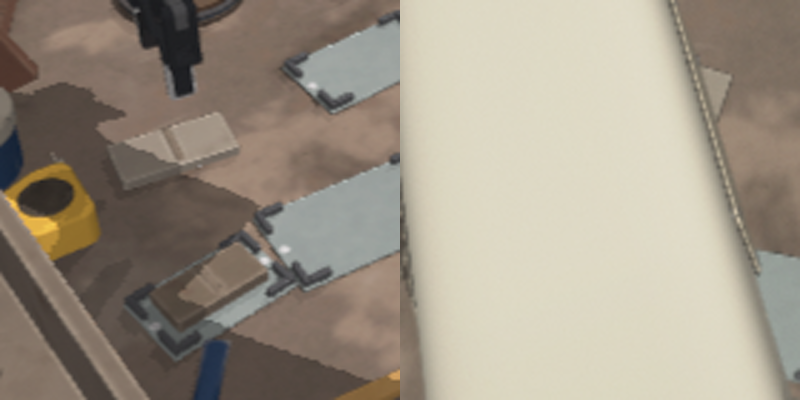

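The small coupon lies flat inside its stops, around (210,285) in the left crop. Next I'll descend on the middle one.

```bash
python3 -m inch '[[[0,0,0],[0.007,0,0.07],-0.55],[[0,0,0],[0.007,0,0.07],-0.55],[[0,0,0],[0,0,0.07],-0.55],[[0,0,0],[0,0,0.03],-0.55],[[0,0,0],[0,0,0],-0.55],[[0,0,0],[0,0,0],-0.55]]'; python3 plan.py 0.6285 0.285 0.003 80.8
```

```text
clock: 10.5
eef_pos: [0.6273, 0.2883, 0.014]
tool_rot: [0.761, 0.648, 0.0, -0.0]
ft_force: [-0.4, 0.9, -0.2]
grip_width: 0.0661
grasp_force: 0.0
clock 10.5 pos [0.6273 0.2883 0.014 ] alpha 80.8 F [-0.4  0.9 -0.2] w 0.0661 gf 0.0 q [0.43 0.76 0.27 1.08 0.   2.16]
turn [ 0. -0.  0.] shift now [-0.0103  0.0057  0.0365] shift after turn [-0.0103  0.0057  0.0365]
```

```bash
python3 -m inch '[[[0,0,0],[-0.01,0.005,0.015],-0.55],[[0,0,0],[0,0,0],-0.55]]'; python3 -m inch '[[[0,0,0],[0,0,0.014],-0.55],[[0,0,0],[0,0,0],-0.55]]';  python3 -m inch '[[[0,0,0],[0,0,0.007],-0.55],[[0,0,0],[0,0,0],-0.55]]'; python3 -m inch '[[[0,0,0],[0,0,0],0],[[0,0,0],[0,0,0],0],[[0,0,0],[0,0,0],0],[[0,0,0],[0,0,0],0],[[0,0,0],[0,0,0],0],[[0,0,0],[0,0,0],0]]'
```

```text
clock: 10.67
eef_pos: [0.6297, 0.2844, 0.0098]
tool_rot: [0.762, 0.648, 0.001, 0.0]
ft_force: [-0.1, 0.3, -0.2]
grip_width: 0.0659
grasp_force: 0.0
clock: 10.83
eef_pos: [0.6289, 0.2843, 0.0044]
tool_rot: [0.762, 0.648, 0.0, 0.0]
ft_force: [0.4, 0.0, -0.1]
grip_width: 0.0659
grasp_force: 0.0
clock: 11.0
eef_pos: [0.6286, 0.2843, 0.0018]
tool_rot: [0.762, 0.648, -0.0, -0.0]
ft_force: [-0.2, 1.4, -0.2]
grip_width: 0.0662
grasp_force: 0.0
clock: 11.5
eef_pos: [0.6287, 0.2846, 0.0026]
tool_rot: [0.762, 0.648, 0.0, -0.0]
ft_force: [-2.2, -0.6, 4.7]
grip_width: 0.0476
grasp_force: 62.8
```

```bash
python3 -m inch '[[[0,0,0],[0,0,-0.05],0],[[0,0,0],[0,0,-0.1],0],[[0,0,0],[0,0,-0.05],0],[[0,0,-0.0145],[0,0,0],0],[[0,0,-0.0145],[0,0,0],0],[[0,0,0],[0,0,0],0]]'; python3 plan.py 0.6325 0.0875 0.03 91.2
```

```text
clock: 12.0
eef_pos: [0.6283, 0.284, 0.0609]
tool_rot: [0.699, 0.715, -0.001, -0.0]
ft_force: [-1.2, 0.8, -4.0]
grip_width: 0.0479
grasp_force: 62.9
clock 12.0 pos [0.6283 0.284  0.0609] alpha 91.3 F [-1.2  0.8 -4. ] w 0.0479 gf 62.9 q [ 0.42  0.72  0.32  1.17 -0.    1.97]
turn [-0.0002  0.0002  0.0002] shift now [-6.552e-01 -3.000e-04  1.037e-01] shift after turn [-6.553e-01  4.000e-04  1.030e-01]
```

```bash
python3 -m inch '[[[0,0,0],[-0.07,0,0],0],[[0,0,0],[-0.11,0,0],0],[[0,0,0],[-0.11,0,0],0],[[0,0,0],[-0.11,0,0],0],[[0,0,0],[-0.11,0,0],0],[[0,0,0],[-0.1,0,0],0],[[0,0,0],[-0.046,0,0.03],0],[[0,0,0],[0,0,0.06],0],[[0,0,0],[0,0,0],0],[[0,0,0],[0,0,0],0]]'; python3 plan.py 0.6325 0.0875 0.007 91.2;python3 - <<'E'
from workcell import vision
import cv2
c=vision.camera('scene')['img'][:,:,::-1]
t=vision.camera('top')['img'][:,:,::-1]
cv2.imwrite('pics/a4.png',cv2.hconcat([cv2.resize(x,(400,400),interpolation=cv2.INTER_CUBIC) for x in(c[160:320,200:360],t[150:280,260:390])]))
E
```

```text
clock: 12.83
eef_pos: [0.6308, 0.0875, 0.0327]
tool_rot: [0.7, 0.714, -0.002, -0.002]
ft_force: [-0.1, 0.2, -3.7]
grip_width: 0.0476
grasp_force: 63.1
clock 12.83 pos [0.6308 0.0875 0.0327] alpha 91.1 F [-0.1  0.2 -3.7] w 0.0476 gf 63.1 q [0.14 0.65 0.11 1.03 0.   1.69]
turn [-0.0009  0.0001 -0.0002] shift now [0.0001 0.0063 0.0855] shift after turn [0.     0.0058 0.0856]
```

View pics/a4.png

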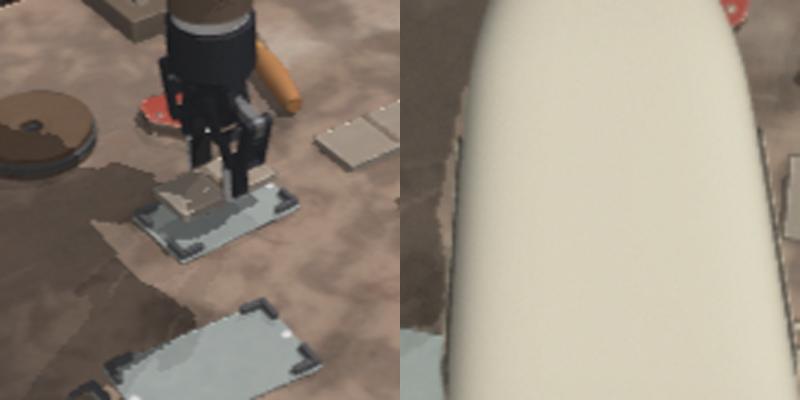

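The middle coupon hangs level and squarely over its tray, at (215,190) in the left crop. Lowering it.

```bash
python3 -m inch '[[[0,0,0],[0,0.003,0.05],0],[[0,0,0],[0,0,0.015],0],[[0,0,0],[0,0,0],0],[[0,0,0],[0,0,0],0]]'; python3 -m inch '[[[0,0,0],[0,0,0.01],0],[[0,0,0],[0,0,0],0]]';  python3 -m inch '[[[0,0,0],[0,0,0.006],0],[[0,0,0],[0,0,0],0]]'; python3 plan.py 0.6325 0.0875 0.007 91.2
```

```text
clock: 13.27
eef_pos: [0.6335, 0.0884, 0.0157]
tool_rot: [0.699, 0.715, -0.0, -0.0]
ft_force: [0.1, -0.2, -2.5]
grip_width: 0.0475
grasp_force: 63.1
clock: 13.43
eef_pos: [0.634, 0.088, 0.0129]
tool_rot: [0.7, 0.715, 0.0, 0.0]
ft_force: [0.0, -0.5, -3.2]
grip_width: 0.0474
grasp_force: 63.1
clock: 13.6
eef_pos: [0.6338, 0.0877, 0.0109]
tool_rot: [0.7, 0.714, 0.0, 0.0]
ft_force: [-0.4, 1.0, -3.7]
grip_width: 0.0479
grasp_force: 63.1
clock 13.6 pos [0.6338 0.0877 0.0109] alpha 91.2 F [-0.4  1.  -3.7] w 0.0479 gf 63.1 q [0.14 0.68 0.09 0.99 0.   1.69]
turn [ 0. -0. -0.] shift now [-0.0005 -0.0042  0.0129] shift after turn [-0.0005 -0.0042  0.0129]
```

```bash
python3 -m inch '[[[0,0,0],[0,-0.003,0.008],0],[[0,0,0],[0,0,0],0]]'; python3 -m inch '[[[0,0,0],[0,0,0.005],0],[[0,0,0],[0,0,0],0]]';  python3 -m inch '[[[0,0,0],[0,0,0.004],0],[[0,0,0],[0,0,0],0]]'
```

```text
clock: 13.77
eef_pos: [0.6325, 0.0875, 0.008]
tool_rot: [0.7, 0.714, -0.0, -0.0]
ft_force: [0.1, 0.6, -4.2]
grip_width: 0.0474
grasp_force: 63.1
clock: 13.93
eef_pos: [0.6328, 0.0876, 0.0067]
tool_rot: [0.7, 0.714, -0.0, -0.0]
ft_force: [-0.1, -0.6, -4.1]
grip_width: 0.0473
grasp_force: 63.1
clock: 14.1
eef_pos: [0.6329, 0.0877, 0.0066]
tool_rot: [0.7, 0.714, 0.0, 0.0]
ft_force: [-1.9, -0.3, 2.2]
grip_width: 0.0477
grasp_force: 63.8
```

Contact. I'll release and rise. Before reaching for the large coupon, I'll locate the upright plate's near end.

```bash
python3 -m inch '[[[0,0,0],[0,0,0],-0.4],[[0,0,0],[0,0,0],-0.4],[[0,0,0],[0,0,0],-0.4],[[0,0,0],[0,0,0],-0.4],[[0,0,0],[0,0,-0.03],-0.4],[[0,0,0],[0,0,-0.1],-0.4],[[0,0,0],[0,0,-0.12],-0.4],[[0,0,0],[0,0,-0.12],-0.4],[[0,0,0],[0,0,-0.12],-0.79],[[0,0,0],[0,0,-0.08],-0.79]]'; python3 plan.py 0.635 -0.1085 0.15 89.7; python3 - <<'E'
from h import *; from workcell import vision
t,s=vision.camera('top'),vision.camera('scene')
print(onplane(t,[(381,320),(400,302),(383,305),(597,332)],.27).round(3),onplane(s,[(402,182),(525,124),(408,180)],.27).round(3),onplane(s,[(402,265)],0).round(3))
cv2.imwrite('pics/a5.png',t['img'][100:480,200:640,::-1])
E
```

```text
clock: 14.93
eef_pos: [0.6342, 0.0879, 0.1819]
tool_rot: [0.7, 0.714, 0.002, 0.002]
ft_force: [1.0, -1.4, 1.0]
grip_width: 0.0763
grasp_force: 0.0
clock 14.93 pos [0.6342 0.0879 0.1819] alpha 91.2 F [ 1.  -1.4  1. ] w 0.0763 gf 0.0 q [0.14 0.54 0.32 1.35 0.   1.69]
turn [ 0.0009 -0.0001  0.0042] shift now [-0.6546 -0.0116  0.1059] shift after turn [-0.6546  0.0062  0.1064]
[[ 0.39  -0.031  0.27 ]
 [ 0.42  -0.058  0.27 ]
 [ 0.413 -0.032  0.27 ]
 [ 0.409 -0.362  0.27 ]] [[ 0.375  0.008  0.27 ]
 [ 0.387 -0.346  0.27 ]
 [ 0.373 -0.005  0.27 ]] [[ 0.427 -0.076  0.   ]]
```

View pics/a5.png

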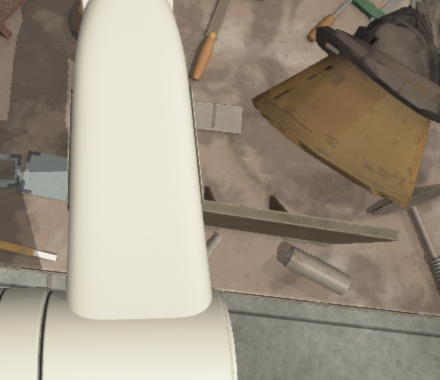

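The near end of the plate is at about y = -0.03, x = 0.37–0.46, and 0.27 m high. From the joint fit, the forearm passes at least 0.36 m up there. The hood starts at y < -0.26, clear of the coupon. Proceeding to the large coupon.

```bash
python3 -m inch '[[[0,0,0.0042],[-0.08,0,0],-0.79],[[0,0,0],[-0.11,0,0],-0.79],[[0,0,0],[-0.11,0,0],-0.79],[[0,0,0],[-0.11,0,0],-0.79],[[0,0,0],[-0.11,0,0],-0.79],[[0,0,0],[-0.09,0,0],-0.79],[[0,0,0],[-0.044,0.003,0.05],-0.79],[[0,0,0],[0,0,0.08],-0.79],[[0,0,0],[0,0,0.1],-0.79],[[0,0,0],[0,0,0],-0.79]]'; python3 -m inch '[[[0,0,0],[0,0,0.1],-0.79],[[0,0,0],[0,0,0.1],-0.79],[[0,0,0],[0,0,0.05],-0.79],[[0,0,0],[0,0,0],-0.79],[[0,0,0],[0,0,0],-0.79]]'; python3 plan.py 0.635 -0.1085 0.003 89.7; python3 - <<'E'
from h import *; from workcell import vision
s=vision.camera('scene')
cv2.imwrite('pics/a6.png',cv2.resize(s['img'][120:320,200:460,::-1],None,fx=3,fy=3,interpolation=cv2.INTER_CUBIC))
E
```

```text
clock: 15.87
eef_pos: [0.6286, -0.1084, 0.101]
tool_rot: [0.709, 0.705, -0.003, -0.005]
ft_force: [-1.7, 0.1, -2.1]
grip_width: 0.0761
grasp_force: 0.0
clock: 16.28
eef_pos: [0.6329, -0.1081, 0.0328]
tool_rot: [0.709, 0.705, -0.001, -0.001]
ft_force: [1.0, 0.0, 1.0]
grip_width: 0.0765
grasp_force: 0.0
clock 16.28 pos [ 0.6329 -0.1081  0.0328] alpha 89.7 F [1. 0. 1.] w 0.0765 gf 0.0 q [-0.17  0.66  0.12  1.04 -0.    1.41]
turn [-0.0003 -0.      0.    ] shift now [-0.0012  0.0071  0.0992] shift after turn [-0.0012  0.007   0.0992]
```

View pics/a6.png

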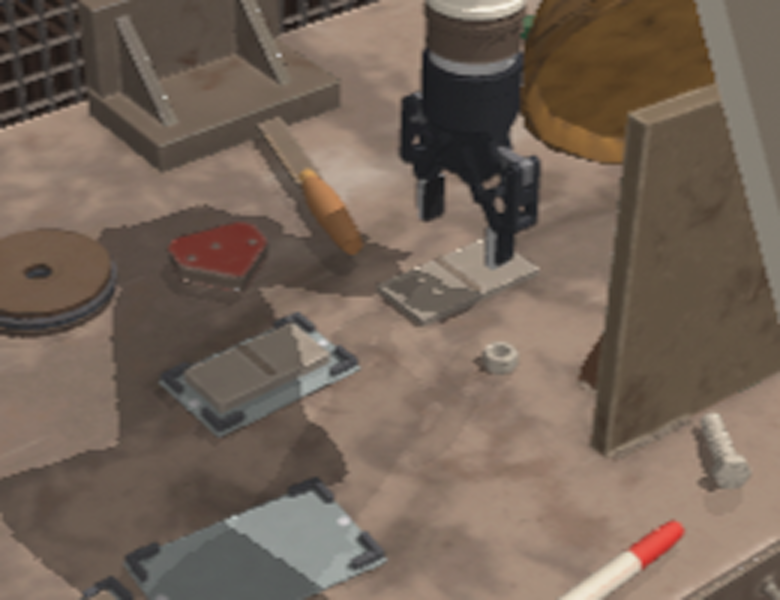

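The middle coupon lies inside its stops at (260,365). The open fingers are centred over the large coupon at (460,275). Descending.

```bash
python3 -m inch '[[[0,0,0],[-0.001,0.004,0.05],-0.79],[[0,0,0],[0,0,0.025],-0.79],[[0,0,0],[0,0,0],-0.79],[[0,0,0],[0,0,0],-0.79]]';python3 -m inch '[[[0,0,0],[0,0,0.013],-0.79],[[0,0,0],[0,0,0],-0.79]]';python3 -m inch '[[[0,0,0],[0,0,0.01],-0.79],[[0,0,0],[0,0,0],-0.79]]'; python3 plan.py 0.635 -0.1085 0.001 89.7
```

```text
clock: 16.67
eef_pos: [0.6347, -0.1088, 0.011]
tool_rot: [0.709, 0.705, 0.0, 0.0]
ft_force: [-0.2, -0.7, -0.6]
grip_width: 0.0766
grasp_force: 0.0
clock: 16.83
eef_pos: [0.6348, -0.1089, 0.0067]
tool_rot: [0.709, 0.705, 0.0, 0.0]
ft_force: [-1.2, 0.3, -0.1]
grip_width: 0.0764
grasp_force: 0.0
clock: 17.0
eef_pos: [0.6344, -0.1088, 0.0031]
tool_rot: [0.709, 0.705, -0.0, -0.0]
ft_force: [-0.2, -0.5, -0.4]
grip_width: 0.0764
grasp_force: 0.0
clock 17.0 pos [ 0.6344 -0.1088  0.0031] alpha 89.7 F [-0.2 -0.5 -0.4] w 0.0764 gf 0.0 q [-0.17  0.69  0.1   0.98 -0.    1.41]
turn [-0. -0. -0.] shift now [0.0011 0.0021 0.0071] shift after turn [0.0011 0.0021 0.0071]
```

With wide-open fingers the tips stand back from the TCP, so I'll narrow to about 70 mm and creep lower until I feel the table.

```bash
python3 -m inch '[[[0,0,0],[0,0,0.01],-0.65],[[0,0,0],[0,0,0],-0.65]]';python3 -m inch '[[[0,0,0],[0,0,0.007],-0.65],[[0,0,0],[0,0,0],-0.65]]';python3 -m inch '[[[0,0,0],[0,0,0.006],-0.65],[[0,0,0],[0,0,0],-0.65]]'
```

```text
clock: 17.17
eef_pos: [0.6342, -0.1088, -0.0002]
tool_rot: [0.709, 0.705, -0.0, -0.0]
ft_force: [-0.1, -0.3, -0.9]
grip_width: 0.0703
grasp_force: 0.0
clock: 17.33
eef_pos: [0.6342, -0.1088, -0.0023]
tool_rot: [0.709, 0.705, -0.0, -0.0]
ft_force: [0.0, -0.3, 0.3]
grip_width: 0.0698
grasp_force: 0.0
clock: 17.5
eef_pos: [0.6343, -0.1088, -0.004]
tool_rot: [0.709, 0.705, -0.0, -0.0]
ft_force: [-0.5, 0.3, -0.1]
grip_width: 0.0702
grasp_force: 0.0
```

```bash
python3 -m inch '[[[0,0,0],[0,0,0.004],-0.65],[[0,0,0],[0,0,0],-0.65]]'; python3 -m inch '[[[0,0,0],[0,0,0],-0.45],[[0,0,0],[0,0,0],-0.4],[[0,0,0],[0,0,0],-0.3],[[0,0,0],[0,0,0],-0.2],[[0,0,0],[0,0,0],-0.2],[[0,0,0],[0,0,0],-0.2]]'; python3 -m inch '[[[0,0,0],[0,0,-0.03],-0.2],[[0,0,0],[0,0,-0.03],-0.2],[[0,0,0],[0,0,0],-0.2]]'
```

```text
clock: 17.67
eef_pos: [0.6344, -0.1088, -0.005]
tool_rot: [0.709, 0.705, -0.0, -0.0]
ft_force: [0.1, -0.1, 0.0]
grip_width: 0.0705
grasp_force: 0.0
clock: 18.17
eef_pos: [0.6354, -0.1089, -0.0038]
tool_rot: [0.709, 0.705, 0.001, 0.001]
ft_force: [0.4, 1.1, 5.3]
grip_width: 0.0577
grasp_force: 65.5
clock: 18.42
eef_pos: [0.6347, -0.109, 0.0143]
tool_rot: [0.709, 0.705, 0.0, 0.0]
ft_force: [0.3, 0.0, -3.6]
grip_width: 0.0579
grasp_force: 65.6
```

The large coupon is held, with lift-off weight on the wrist. Raise it and carry it to the large tray.

```bash
python3 -m inch '[[[0,0,0],[0,0,-0.08],-0.2],[[0,0,0],[0,0,-0.11],-0.2],[[0,0,0],[0,0,-0.06],-0.2],[[0,0,0.0108],[0,0,0],-0.2],[[0,0,0],[0,0,0],-0.2]]'; python3 plan.py 0.4710 0.2005 0.03 85.8; python3 - <<'E'
from h import *; from workcell import vision
s=vision.camera('scene')
cv2.imwrite('pics/a7.png',cv2.resize(s['img'][160:320,260:420,::-1],None,fx=3,fy=3,interpolation=cv2.INTER_CUBIC))
E
```

```text
clock: 18.83
eef_pos: [0.6354, -0.109, 0.0898]
tool_rot: [0.733, 0.68, 0.001, 0.001]
ft_force: [-0.7, 0.1, -4.3]
grip_width: 0.058
grasp_force: 66.5
clock 18.83 pos [ 0.6354 -0.109   0.0898] alpha 85.7 F [-0.7  0.1 -4.3] w 0.058 gf 66.5 q [-0.17  0.61  0.19  1.15 -0.    1.48]
turn [ 0.0005  0.0001 -0.0002] shift now [ 0.9882 -0.6238  0.1973] shift after turn [ 0.9889 -0.622   0.1994]
```

View pics/a7.png

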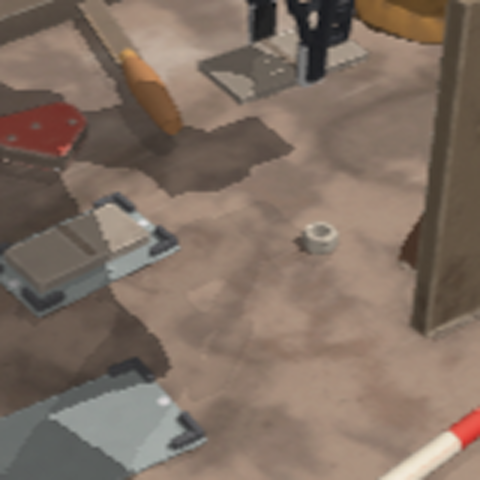

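The large coupon is held level at (285,65) in the crop. Carry on to its tray.

```bash
python3 -m inch '[[[0,0,0],[0.05,-0.03,0],-0.2],[[0,0,0],[0.095,-0.06,0],-0.2],[[0,0,0],[0.095,-0.06,0],-0.2],[[0,0,0],[0.095,-0.06,0],-0.2],[[0,0,0],[0.095,-0.06,0],-0.2],[[0,0,0],[0.095,-0.06,0],-0.2],[[0,0,0],[0.095,-0.06,0],-0.2],[[0,0,0],[0.095,-0.06,0],-0.2],[[0,0,0],[0.095,-0.06,0],-0.2],[[0,0,0],[0.095,-0.06,0],-0.2]]' >/dev/null; python3 -m inch '[[[0,0,0],[0.06,-0.04,0],-0.2],[[0,0,0],[0.022,-0.012,0.03],-0.2],[[0,0,0],[0,0,0.07],-0.2],[[0,0,0],[0,0,0.06],-0.2],[[0,0,0],[0,0,0],-0.2],[[0,0,0],[0,0,0],-0.2]]'; python3 plan.py 0.4710 0.2005 0.0 85.8; python3 - <<'E'
from h import *; from workcell import vision
s=vision.camera('scene')
cv2.imwrite('pics/a8.png',cv2.resize(s['img'][210:370,180:380,::-1],None,fx=3,fy=3,interpolation=cv2.INTER_CUBIC))
E
```

```text
clock: 20.22
eef_pos: [0.4681, 0.1989, 0.0382]
tool_rot: [0.732, 0.681, -0.003, -0.001]
ft_force: [-0.4, 0.1, -3.8]
grip_width: 0.058
grasp_force: 66.5
clock 20.22 pos [0.4681 0.1989 0.0382] alpha 85.8 F [-0.4  0.1 -3.8] w 0.058 gf 66.5 q [ 0.4   0.43 -0.27  0.88 -0.    2.05]
turn [-0.0008  0.0005  0.0001] shift now [0.0064 0.0098 0.1274] shift after turn [0.006  0.0092 0.1274]
```

View pics/a8.png

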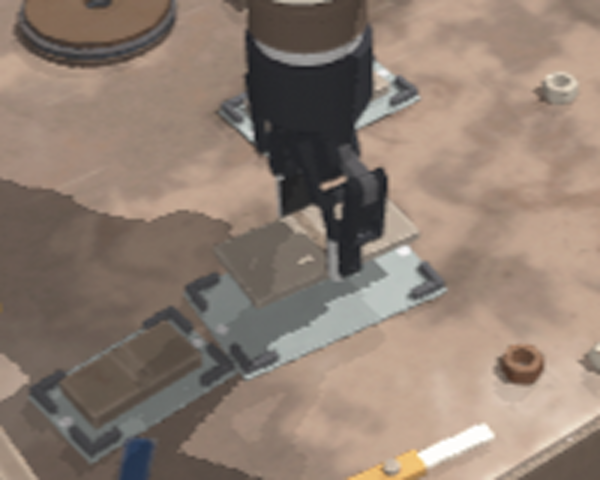

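The large coupon is level over its tray at (315,255), and the small one is seated at (130,370). Lowering.

```bash
python3 -m inch '[[[0,0,0],[0.004,0.005,0.05],-0.2],[[0,0,0],[0,0,0.035],-0.2],[[0,0,0],[0,0,0],-0.2],[[0,0,0],[0,0,0],-0.2]]';python3 -m inch '[[[0,0,0],[0,0,0.012],-0.2],[[0,0,0],[0,0,0],-0.2]]';python3 -m inch '[[[0,0,0],[0,0,0.01],-0.2],[[0,0,0],[0,0,0],-0.2]]'; python3 plan.py 0.4710 0.2005 0.0 85.8
```

```text
clock: 20.6
eef_pos: [0.4712, 0.2007, 0.0145]
tool_rot: [0.733, 0.681, -0.001, -0.0]
ft_force: [0.0, -0.7, -4.8]
grip_width: 0.0577
grasp_force: 66.5
clock: 20.77
eef_pos: [0.472, 0.2012, 0.0113]
tool_rot: [0.733, 0.681, 0.0, 0.0]
ft_force: [-0.2, -0.7, -4.9]
grip_width: 0.0575
grasp_force: 66.5
clock: 20.93
eef_pos: [0.4717, 0.2012, 0.008]
tool_rot: [0.733, 0.681, 0.0, 0.0]
ft_force: [-0.5, -0.6, -3.4]
grip_width: 0.0579
grasp_force: 66.5
clock 20.93 pos [0.4717 0.2012 0.008 ] alpha 85.8 F [-0.5 -0.6 -3.4] w 0.0579 gf 66.5 q [ 0.4   0.48 -0.29  0.8  -0.    2.05]
turn [ 0. -0.  0.] shift now [-0.0026 -0.0021  0.0268] shift after turn [-0.0026 -0.0021  0.0268]
```

```bash
python3 -m inch '[[[0,0,0],[-0.002,-0.001,0.012],-0.2],[[0,0,0],[0,0,0],-0.2]]';python3 -m inch '[[[0,0,0],[0,0,0.006],-0.2],[[0,0,0],[0,0,0],-0.2]]';python3 -m inch '[[[0,0,0],[0,0,0.005],-0.2],[[0,0,0],[0,0,0],-0.2]]'; python3 -m inch '[[[0,0,0],[0,0,0.003],-0.2],[[0,0,0],[0,0,0],-0.2]]'
```

```text
clock: 21.1
eef_pos: [0.4709, 0.2005, 0.0041]
tool_rot: [0.733, 0.681, -0.0, -0.0]
ft_force: [0.3, 0.5, -4.2]
grip_width: 0.0575
grasp_force: 66.5
clock: 21.27
eef_pos: [0.4711, 0.2006, 0.0024]
tool_rot: [0.733, 0.681, -0.0, -0.0]
ft_force: [-0.9, 0.2, -4.1]
grip_width: 0.0578
grasp_force: 66.5
clock: 21.43
eef_pos: [0.4713, 0.2006, 0.001]
tool_rot: [0.733, 0.681, -0.0, -0.0]
ft_force: [-0.1, -0.2, -4.2]
grip_width: 0.0576
grasp_force: 66.5
clock: 21.6
eef_pos: [0.4715, 0.2007, 0.0004]
tool_rot: [0.733, 0.681, 0.0, 0.0]
ft_force: [-0.6, -0.5, -4.4]
grip_width: 0.0576
grasp_force: 66.5
```

```bash
python3 -m inch '[[[0,0,0],[0,0,0.004],-0.2],[[0,0,0],[0,0,0],-0.2]]';python3 -m inch '[[[0,0,0],[0,0,0.003],-0.2],[[0,0,0],[0,0,0],-0.2]]'
```

```text
clock: 21.77
eef_pos: [0.4715, 0.2007, 0.0002]
tool_rot: [0.733, 0.681, 0.0, 0.0]
ft_force: [-2.6, -0.7, 5.4]
grip_width: 0.058
grasp_force: 67.4
clock: 21.93
eef_pos: [0.4715, 0.2007, 0.0002]
tool_rot: [0.733, 0.681, 0.001, 0.0]
ft_force: [-5.5, -1.8, 10.8]
grip_width: 0.058
grasp_force: 68.2
```

Contact. Release to about 72 mm, rise, and move clear towards the robot for a final top view.

```bash
python3 -m inch '[[[0,0,0],[0,0,-0.003],-0.5],[[0,0,0],[0,0,0],-0.7],[[0,0,0],[0,0,0],-0.7],[[0,0,0],[0,0,0],-0.7],[[0,0,0],[0,0,-0.04],-0.7],[[0,0,0],[0,0,-0.1],-0.7],[[0,0,0],[0,0,-0.12],-0.7],[[0,0,0],[0,0,-0.12],-0.7],[[0,0,0],[0,0,-0.12],-0.7],[[0,0,0],[0,0,-0.12],-0.7]]'; python3 -m inch '[[[0,0,0],[-0.09,-0.07,-0.08],-0.7],[[0,0,0],[-0.09,-0.07,-0.08],-0.7],[[0,0,0],[-0.09,-0.07,-0.08],-0.7],[[0,0,0],[-0.09,-0.07,-0.04],-0.7],[[0,0,0],[-0.09,-0.07,0],-0.7],[[0,0,0],[-0.09,-0.07,0],-0.7],[[0,0,0],[-0.09,-0.05,0],-0.7],[[0,0,0],[-0.05,-0.03,0],-0.7],[[0,0,0],[0,0,0],-0.7],[[0,0,0],[0,0,0],-0.7]]';python3 - <<'E'
from h import *; from workcell import vision
t,s=vision.camera('top'),vision.camera('scene')
a=cv2.resize(t['img'][165:325,150:350,::-1],(400,320),interpolation=cv2.INTER_CUBIC);b=cv2.resize(s['img'][210:370,180:380,::-1],(400,320),interpolation=cv2.INTER_CUBIC)
cv2.imwrite('pics/a9.png',cv2.hconcat([a,b])); cv2.imwrite('pics/top9.png',t['img'][:,:,::-1])
E
```

```text
clock: 22.77
eef_pos: [0.4711, 0.2006, 0.1867]
tool_rot: [0.733, 0.681, -0.0, -0.0]
ft_force: [0.8, 0.9, -0.5]
grip_width: 0.0727
grasp_force: 0.0
clock: 23.6
eef_pos: [0.307, 0.0081, 0.2692]
tool_rot: [0.733, 0.68, 0.001, 0.0]
ft_force: [0.9, -0.0, 0.5]
grip_width: 0.0725
grasp_force: 0.0
```

View pics/a9.png

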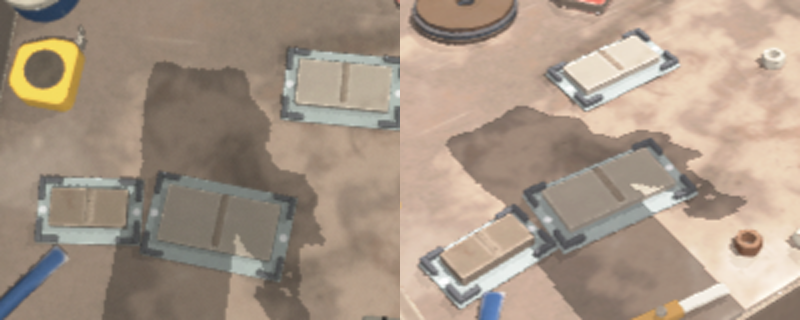

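All three appear seated. The large one looks slightly off-centre across its width, so I'll measure it on an enlarged crop.

```bash
python3 -c "
import cv2;a=cv2.imread('pics/top9.png')[240:320,205:315]
cv2.imwrite('pics/a10.png',cv2.resize(a,None,fx=7,fy=7,interpolation=cv2.INTER_CUBIC))"
```

```text
(no output)
```

View pics/a10.png

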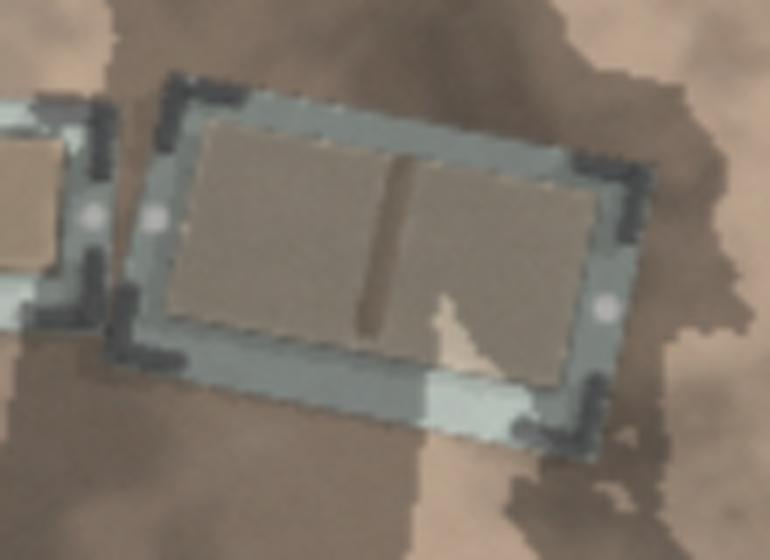

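In this crop the large coupon's centre is at (382,253) and its tray's at (382,265). That is about 3 mm off, part of it parallax, with all four stops clear. All three are seated, the gripper is open and clear, and nothing is moving, so I'm handing in.

```bash
python3 -c "
from workcell import workorder;print(workorder.job_done())"
```

```text
the job is handed in; nothing more can be done
None
```

I laid all three coupons flat inside the corner stops of their own trays, released them with the gripper clear, and handed the job in at about 24 s; the hand-in returned no verdict.

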